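Set and lock the spray-gun air regulator

TASK

Set the air for the spray gun: turn the regulator's black winged knob clockwise until its pointer stands at the long raised arc of the scale, feel there for the catch, and pull the knob straight up until it locks out; then let go. The catch is hidden somewhere under that arc and the knob comes up only where it lines up, so turn with a light upward pull (about 7 N) and never haul on a blocked knob (keep the pull under 12 N). Leave the tins and tools around it where they are.

Things in the scene. Friction and masses are not known exactly. Their poses are not given: they have to be found in the camera images.
- knob_grip (a point): Centre of the upright wing of the regulator's black plastic knob, on its vertical turning axis; x runs along the wing to the pointer, z up. Wing 36 mm long, 14 mm thick, 38 mm tall (top 17 mm above this point), on a flange 38 mm across. This point is 30 mm above the dial plate, 218 mm above the table. Pinch across the 14 mm from above. Turns with a light rub (0.05 N m, more under a pull).
- pointer (a point): Tip of the thin black pointer low on the knob, 34 mm from the turning axis, in line with the wing's length; it turns with the knob. At the start it is 0.7 to 1.15 rad short of the long arc's middle, clockwise (seen from above) being the way to go.
- scale_arc (a point): Middle of the long raised arc (close dark ribs 2 mm high, 0.38 rad to either side) on the fixed dial plate, 34 mm from the knob's axis. The hidden slot lies within 0.32 rad either side of this point and admits the knob's bolt over about +-0.04 rad. Two small round pips, 0.95 rad to either side, mark other settings with slots of their own: not to be locked there.
- dial: Fixed aluminium dial plate under the knob, 88 mm across, 3 mm thick; origin at the centre of its underside, on the knob's axis; x points to the middle of the long arc.
- regulator: Fixed air regulator on a 150 x 120 mm foot plate, gauge on its -x side; the knob's axis is its z axis; origin at the table. The knob is on top.
- bolt (a joint): Rise of the locking bolt inside the regulator, m: 0 = in, free to turn; about 0.001 when pressed up against the closed catch ring; 0.009 = fully out, locked against turning. It moves straight up with 2.5 N of friction and stays where it is left.
- knob (a joint): Pull of the knob off its bolt against a spring, m: 0 at rest, 1 N per mm. Knob rise = this + bolt rise. Raised 8 mm over a closed catch: spring 7 mm, bolt 1 mm. As the bolt enters the slot it jumps up about 4 mm and the pull falls to about 3 N; a rise of 14 mm in all brings it fully out. 12 mm of stretch (12 N) is too hard. Let go, the knob sinks back on the bolt, which stays out.
- tin: Bystander: paint tin, 66 mm across, 85 mm tall; origin at the centre of its underside. Not to be moved.
- solvent: Bystander: small steel jar with a black cap, 54 mm across, 100 mm tall; origin at the centre of its underside. Not to be moved.
- cup: Bystander: open white plastic cup, 70 mm across, 80 mm tall; origin at the centre of its underside. Not to be moved.
- lid: Bystander: flat steel tin lid, 104 mm across, 6 mm thick; origin at the centre of its underside. Not to be moved.
- stirrer: Bystander: spatula lying flat; origin at the centre of its underside. Not to be moved.
- brush: Bystander: paint brush lying flat; origin at the centre of its underside. Not to be moved.
- pot: Bystander: open steel pot, 110 mm across, 90 mm tall; origin at the centre of its underside. Not to be moved.

How it is judged:
On the way, in this order (a step that is already met when the one before it is completed fails the run):
1. the pointer is brought near the long arc with the knob still in (horizontal distance between pointer and scale_arc below 0.02 m and value of joint bolt below 0.003 m), for 0.05 s.
2. at the long arc the knob is pulled out until the bolt is locked (horizontal distance between pointer and scale_arc below 0.0145 m and value of joint bolt above 0.0065 m), for 0.2 s.
At the end, for the whole second after the job is handed in: The pointer stands at the long raised arc (within 14.5 mm of its middle), the bolt is out by more than 6.5 mm of its 9 mm, and the knob is let go, resting on its bolt (within 3 mm) (all of step 2 and value of joint knob below 0.003 m); the robot touches nothing.
It fails at once if the knob is pulled with more than 12 N (spring stretched beyond 12 mm) (value of joint knob above 0.012 m).
It fails at once if a bystander is moved by more than 25 mm (distance of any of tin, solvent, cup, lid, stirrer, brush, pot from where it was at the start of the episode above 0.025 m).
It also fails if it takes over 64 s, if anything falls off the work surface, if the arm or the gripper's body presses on something with over 40 N, if the wrist force passes 120 N, or if a joint passes its speed limit or range.

ROBOT

A 6-joint arm with a two-finger parallel gripper is mounted at the origin on the work surface. World frame = base frame: x ahead of the robot, y to its left, z up, the work surface at z = 0. Lengths are in m, angles in rad, forces in N, time in s.
With the tool pointing down it reaches from about 0.325 to 0.9 m from the base axis. Payload 6.1 kg.
Tool frame: the origin (TCP) lies at the very end of the fingers, on their centre line; the grasp point (between the pads) lies robot.tcp_to_grasp behind it (robot.tcp_to_grasp is the distance from the TCP to the grasp point, in m); z points along the fingers, y is the line along which they close (so a half turn about z gives the same grasp; the last joint's range is limited). The gripper opens to 87 mm and grips with 3 to 60 N. Pads are 19 mm wide; open, the fingers measure 117 mm over their backs; the gripper's body (75 mm by 190 mm) begins 51 mm behind the grasp point.
Start: joints at [-1.468, 0.22, 1.526, -0, 1.395, -0.126], TCP at [0.142, -0.609, 0.223] pointing down, gripper open.
Joint ranges: [-2.98, 2.98], [-0.91, 2.08], [0.09, 2.57], [-1.24, 4.39], [0.2, 2.65], [-2.68, 2.68]. Speed limits (rad/s): [2.57, 2.57, 3.01, 3.14, 3.14, 3.14].

INTERFACE

Orientations are given as a 3x3 rotation matrix whose columns are the frame's x, y, z axes.
In Python, from workcell import read_state, cams, job_done, robot gives the robot as it stands. The module is installed in compiled form; this text tells all that it offers.
- The arm moves only by the shell command python3 -m handwheel 'ROWS'. ROWS is JSON, a list of rows, each an object of numbers: "x", "y", "z": the shift along the tool's x, y, z in m; "wx", "wy", "wz": the turn, a rotation vector about the tool's x, y, z in degrees; "hand": the closure, from 0 (fully open) to 1 (shut). In form: [{"x": .., "y": .., "z": .., "wx": .., "wy": .., "wz": .., "hand": ..}, ...]. A call has 1 to 5 rows; each row shifts and turns the commanded pose from where the row before left it, along the tool's axes as they then stand; what a row does not reach is not made up. A row lasts 1/12 s, in which the tool goes at most 41.7 mm and 7.16 degrees, less where a joint would pass 70% of its speed; a pose out of reach is approached as far as the arm can. A call with a gripper value outside its range is refused whole. The fingers move at their own pace and stop on an object; the grip force is fixed at half the most. Time passes only in rows, so rows that do not move let the fingers close. It gives the time, the measured TCP pose, the force, the opening and the grip force at its end, in the units of the state.
- read_state(): the state, without advancing time (a new reading comes with each control period).
- cams.snapshot(name): name is "scene" or "top" or "wrist"; returns a dict with "color" (480x640x3 uint8, red, green, blue), "K" (3x3 intrinsics, pixels), "position" and "rotation" of the camera in the world. Camera axes: x right, y down, z forward; pixel columns grow to the right and rows downward; lengths in m; the calibration is good to about 2 mm. A picture is of the moment at which its call begins. There is no depth.
- job_done(): hands the job in; it is judged then, once.
The state is a dict: "time_s": time; "joint_positions": joint angles; "qvel": joint speeds; "joint_efforts": joint torques, N m; "tcp_pos": TCP position; "tcp_rot": TCP orientation; "contact_force": force on the tool from outside, world axes, zero at the start; "wrist_torque": the same for the moment, N m; "width": finger opening in m; "grasp_force": force on a finger pad.
Only numpy, scipy, OpenCV 4.12 (cv2) and the standard library are available. Lean on these libraries where they do the work, as an engineer would, in place of code of your own. Each camera call takes 0.05 s, during which the arm holds its last target. There are 200 camera calls.

## Working session

There is one attempt and no reset: what is moved stays moved. The work goes in short steps, Python scripts to look and compute and a shell command to move; the robot and the scene stay as the last step left them, time stands still between calls to the robot, and variables do not carry over. Pictures are saved under pics/ and viewed, at most 10 in all, crops included, and the job is handed in when it is done.

```bash
mkdir -p pics
python3 - <<'E'
from workcell import read_state,cams,robot
import cv2
s=read_state();print(s['time_s'],s['tcp_pos'],s['tcp_rot'],s['width'],robot.tcp_to_grasp)
for n in('top','scene'):
    d=cams.snapshot(n);cv2.imwrite(f'pics/{n}1.png',d['color'][:,:,::-1]);print(n,d['K'],d['position'],d['rotation'])
E
```

```text
0.0 [ 0.14168659 -0.60808968  0.22142793] [[ 9.73934382e-01  2.26829831e-01 -2.18033278e-04]
 [ 2.26829825e-01 -9.73932508e-01  1.92380357e-03]
 [ 2.24026340e-04 -1.92311489e-03 -9.99998126e-01]] 0.08728054404948186 0.0187
top [[545.73855875   0.         317.91092589]
 [  0.         545.73855875 249.36725357]
 [  0.           0.           1.        ]] [0.39019187 0.00205437 1.69822512] [[-4.64620940e-04 -9.96305460e-01  8.58790712e-02]
 [-9.99939343e-01  1.40791847e-03  1.09237802e-02]
 [-1.10043326e-02 -8.58687866e-02 -9.96245681e-01]]
scene [[447.21831001   0.         318.07507642]
 [  0.         447.21831001 239.85500778]
 [  0.           0.           1.        ]] [ 1.07636169 -0.30841051  1.04453773] [[ 0.46751717  0.72668963 -0.50333873]
 [ 0.88397499 -0.38175475  0.26991022]
 [ 0.00398901 -0.57112651 -0.82085236]]
```

View pics/top1.png

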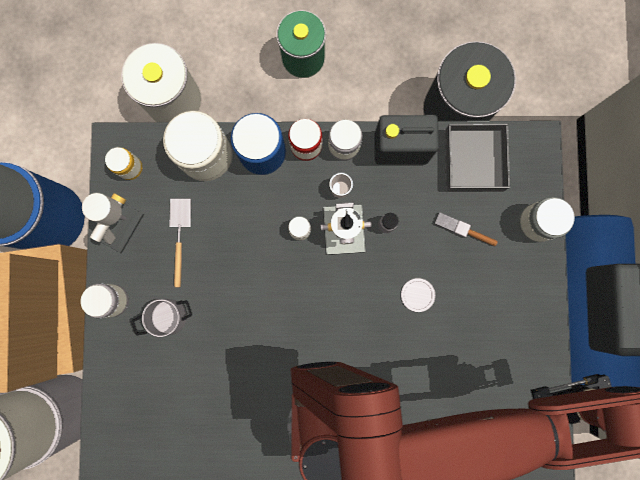

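View pics/scene1.png

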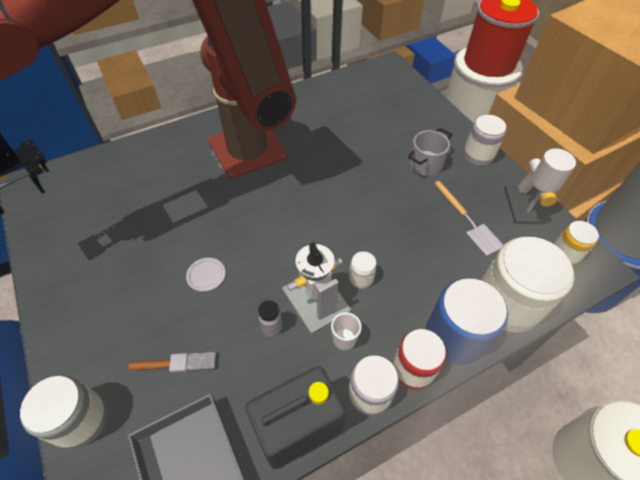

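The top view shows the regulator with its white dial and black knob near (346,223). The scene view has them near (315,260). Next I'll enlarge both crops and locate the dial by ray casting.

```bash
cat > h.py <<'E'
import numpy as np,cv2
from workcell import read_state,cams,robot
def ray(d,u,v,z):
    r=d['rotation']@np.linalg.inv(d['K'])@np.array([u,v,1.]);p=np.array(d['position']);return p+r*(z-p[2])/r[2]
def proj(d,p):
    q=d['K']@(np.array(d['rotation']).T@(np.array(p)-d['position']));return q[:2]/q[2]
E
python3 - <<'E'
from h import *
o=[]
for n,(u,v) in(('top',(346,223)),('scene',(315,260))):
    d=cams.snapshot(n);c=d['color'][v-25:v+25,u-25:u+25,::-1];o.append(cv2.resize(c,(400,400),interpolation=cv2.INTER_CUBIC))
    print(n,ray(d,u,v,.188))
cv2.imwrite('pics/c2.png',np.hstack(o))
E
```

```text
top [ 0.59404474 -0.05973062  0.188     ]
scene [ 0.59698376 -0.05888141  0.188     ]
```

View pics/c2.png

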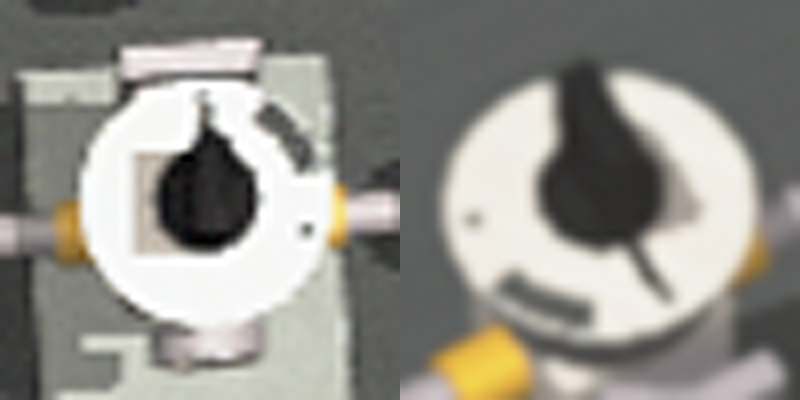

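The crop shows the dial centre at about (346.3,223). The pointer points along world +x and the arc's middle is about 51° clockwise from it. To stay inside joint 6's range I'll use the flipped grasp, with tool x along −x.

```bash
python3 -m handwheel '[{"z":-0.035},{"z":-0.035},{"z":-0.035},{"z":-0.03},{"x":0.0283,"y":-0.0216}]' | tail -c 400
python3 -m handwheel '[{"x":0.0283,"y":-0.0216},{"x":0.0283,"y":-0.0216},{"x":0.0283,"y":-0.0216},{"x":0.0283,"y":-0.0216},{"x":0.0283,"y":-0.0216}]' >/dev/null
python3 -m handwheel '[{"x":0.0283,"y":-0.0216},{"x":0.0283,"y":-0.0216},{"x":0.0283,"y":-0.0216},{"x":0.0283,"y":-0.0216},{"x":0.0283,"y":-0.0216}]' >/dev/null
python3 -m handwheel '[{"x":0.0283,"y":-0.0216},{"x":0.0283,"y":-0.0216},{"x":0.0283,"y":-0.0216},{"x":0.0283,"y":-0.0216},{"x":0.0283,"y":-0.0216}]' >/dev/null
python3 -m handwheel '[{"x":0.0283,"y":-0.0216},{"x":0.0283,"y":-0.0216},{"x":0.0283,"y":-0.0216},{"x":0.0283,"y":-0.0216},{}]' | tail -c 600
```

```text
validation failed for argument at $[0]...
validation failed for argument at $[0]...
validation failed for argument at $[0]...
validation failed for argument at $[0]...
validation failed for argument at $[0]...
```

```bash
python3 -m handwheel '[{"wz":-7},{"wz":-7},{"wz":-7},{"wz":-7},{"wz":-7}]' >/dev/null
python3 -m handwheel '[{"wz":-7},{"wz":-7},{"wz":-7},{"wz":-7},{"wz":-7}]' >/dev/null
python3 -m handwheel '[{"wz":-7},{"wz":-7},{"wz":-7},{"wz":-7},{"wz":-7}]' >/dev/null
python3 -m handwheel '[{"wz":-7},{"wz":-7},{"wz":-7},{"wz":-7},{"wz":-7}]' >/dev/null
python3 -m handwheel '[{"wz":-7},{"wz":-7},{"wz":-7},{"wz":-6},{}]'
python3 - <<'E'
from h import *
s=read_state();print(s['time_s'],s['tcp_pos'],s['tcp_rot'],s['joint_positions'])
d=cams.snapshot('wrist');cv2.imwrite('pics/w3.png',d['color'][:,:,::-1]);print(d['position'],proj(d,[.595,-.0595,.188]))
E
```

```text
0.2 [ 0.14170677 -0.60831722  0.22183945] [[ 9.73934476e-01  2.26829488e-01 -1.40877077e-04]
 [ 2.26829487e-01 -9.73933704e-01  1.23431983e-03]
 [ 1.42775202e-04 -1.23410171e-03 -9.99999228e-01]] [-1.46809575e+00  2.20932819e-01  1.52719454e+00 -1.38056328e-05
  1.39470756e+00 -1.26118161e-01]
[ 0.22318883 -0.58935775  0.38400972] [-3811.03796869 -4734.15937316]validation failed for argument at $[0]...
validation failed for argument at $[0]...
validation failed for argument at $[0]...
validation failed for argument at $[0]...
validation failed for argument at $[0]...
```

View pics/w3.png

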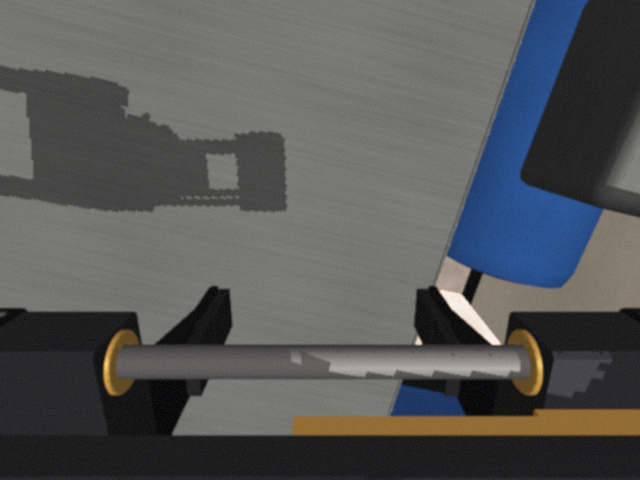

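The picture only shows the table and fingers at the start pose, because every call was refused. Rows probably need all seven fields.

```bash
python3 -m handwheel '[{"x":0,"y":0,"z":-0.035,"wx":0,"wy":0,"wz":0,"hand":0},{"x":0,"y":0,"z":-0.035,"wx":0,"wy":0,"wz":0,"hand":0},{"x":0,"y":0,"z":-0.035,"wx":0,"wy":0,"wz":0,"hand":0},{"x":0,"y":0,"z":-0.03,"wx":0,"wy":0,"wz":0,"hand":0},{"x":0,"y":0,"z":0,"wx":0,"wy":0,"wz":0,"hand":0}]'
```

```text
time_s: 0.67
tcp_pos: [0.1421, -0.6111, 0.3663]
tcp_rot: [[0.974, 0.227, 0.001], [0.227, -0.974, -0.012], [-0.002, 0.012, -1.0]]
contact_force: [-0.8, 0.0, 2.5]
width: 0.0868
grasp_force: 0.0
```

```bash
python3 -m handwheel '[{"x":0.0283,"y":-0.0216,"z":0,"wx":0,"wy":0,"wz":0,"hand":0},{"x":0.0283,"y":-0.0216,"z":0,"wx":0,"wy":0,"wz":0,"hand":0},{"x":0.0283,"y":-0.0216,"z":0,"wx":0,"wy":0,"wz":0,"hand":0},{"x":0.0283,"y":-0.0216,"z":0,"wx":0,"wy":0,"wz":0,"hand":0},{"x":0.0283,"y":-0.0216,"z":0,"wx":0,"wy":0,"wz":0,"hand":0}]' | head -2
python3 -m handwheel '[{"x":0.0283,"y":-0.0216,"z":0,"wx":0,"wy":0,"wz":0,"hand":0},{"x":0.0283,"y":-0.0216,"z":0,"wx":0,"wy":0,"wz":0,"hand":0},{"x":0.0283,"y":-0.0216,"z":0,"wx":0,"wy":0,"wz":0,"hand":0},{"x":0.0283,"y":-0.0216,"z":0,"wx":0,"wy":0,"wz":0,"hand":0},{"x":0.0283,"y":-0.0216,"z":0,"wx":0,"wy":0,"wz":0,"hand":0}]' | head -2
python3 -m handwheel '[{"x":0.0283,"y":-0.0216,"z":0,"wx":0,"wy":0,"wz":0,"hand":0},{"x":0.0283,"y":-0.0216,"z":0,"wx":0,"wy":0,"wz":0,"hand":0},{"x":0.0283,"y":-0.0216,"z":0,"wx":0,"wy":0,"wz":0,"hand":0},{"x":0.0283,"y":-0.0216,"z":0,"wx":0,"wy":0,"wz":0,"hand":0},{"x":0.0283,"y":-0.0216,"z":0,"wx":0,"wy":0,"wz":0,"hand":0}]' | head -2
python3 -m handwheel '[{"x":0.0283,"y":-0.0216,"z":0,"wx":0,"wy":0,"wz":0,"hand":0},{"x":0.0283,"y":-0.0216,"z":0,"wx":0,"wy":0,"wz":0,"hand":0},{"x":0.0283,"y":-0.0216,"z":0,"wx":0,"wy":0,"wz":0,"hand":0},{"x":0.0283,"y":-0.0216,"z":0,"wx":0,"wy":0,"wz":0,"hand":0},{"x":0.0283,"y":-0.0216,"z":0,"wx":0,"wy":0,"wz":0,"hand":0}]'
```

```text
time_s: 1.08
tcp_pos: [0.2557, -0.47, 0.3571]
time_s: 1.5
tcp_pos: [0.3691, -0.3326, 0.3574]
time_s: 1.92
tcp_pos: [0.4825, -0.1952, 0.3574]
time_s: 2.33
tcp_pos: [0.5958, -0.0579, 0.3573]
tcp_rot: [[0.974, 0.227, -0.0], [0.227, -0.974, -0.0], [-0.0, 0.0, -1.0]]
contact_force: [0.3, -0.6, 0.9]
width: 0.087
grasp_force: 0.0
```

```bash
python3 -m handwheel '[{"x":0,"y":0,"z":0,"wx":0,"wy":0,"wz":-7,"hand":0},{"x":0,"y":0,"z":0,"wx":0,"wy":0,"wz":-7,"hand":0},{"x":0,"y":0,"z":0,"wx":0,"wy":0,"wz":-7,"hand":0},{"x":0,"y":0,"z":0,"wx":0,"wy":0,"wz":-7,"hand":0},{"x":0,"y":0,"z":0,"wx":0,"wy":0,"wz":-7,"hand":0}]' >/dev/null
python3 -m handwheel '[{"x":0,"y":0,"z":0,"wx":0,"wy":0,"wz":-7,"hand":0},{"x":0,"y":0,"z":0,"wx":0,"wy":0,"wz":-7,"hand":0},{"x":0,"y":0,"z":0,"wx":0,"wy":0,"wz":-7,"hand":0},{"x":0,"y":0,"z":0,"wx":0,"wy":0,"wz":-7,"hand":0},{"x":0,"y":0,"z":0,"wx":0,"wy":0,"wz":-7,"hand":0}]' >/dev/null
python3 -m handwheel '[{"x":0,"y":0,"z":0,"wx":0,"wy":0,"wz":-7,"hand":0},{"x":0,"y":0,"z":0,"wx":0,"wy":0,"wz":-7,"hand":0},{"x":0,"y":0,"z":0,"wx":0,"wy":0,"wz":-7,"hand":0},{"x":0,"y":0,"z":0,"wx":0,"wy":0,"wz":-7,"hand":0},{"x":0,"y":0,"z":0,"wx":0,"wy":0,"wz":-7,"hand":0}]' >/dev/null
python3 -m handwheel '[{"x":0,"y":0,"z":0,"wx":0,"wy":0,"wz":-7,"hand":0},{"x":0,"y":0,"z":0,"wx":0,"wy":0,"wz":-7,"hand":0},{"x":0,"y":0,"z":0,"wx":0,"wy":0,"wz":-7,"hand":0},{"x":0,"y":0,"z":0,"wx":0,"wy":0,"wz":-7,"hand":0},{"x":0,"y":0,"z":0,"wx":0,"wy":0,"wz":-7,"hand":0}]' >/dev/null
python3 -m handwheel '[{"x":0,"y":0,"z":0,"wx":0,"wy":0,"wz":-7,"hand":0},{"x":0,"y":0,"z":0,"wx":0,"wy":0,"wz":-7,"hand":0},{"x":0,"y":0,"z":0,"wx":0,"wy":0,"wz":-7,"hand":0},{"x":0,"y":0,"z":0,"wx":0,"wy":0,"wz":-6,"hand":0},{"x":0,"y":0,"z":0,"wx":0,"wy":0,"wz":0,"hand":0}]'
python3 - <<'E'
from h import *
s=read_state();print(s['time_s'],s['tcp_pos'],s['tcp_rot'],s['joint_positions'])
d=cams.snapshot('wrist');cv2.imwrite('pics/w4.png',d['color'][:,:,::-1]);print(d['position'],proj(d,[.595,-.0595,.188]),proj(d,[.595,-.0595,.235]))
E
```

```text
time_s: 4.42
tcp_pos: [0.5949, -0.0596, 0.3571]
tcp_rot: [[-1.0, -0.006, -0.0], [-0.006, 1.0, 0.0], [0.0, 0.0, -1.0]]
contact_force: [-0.5, -0.3, 0.1]
width: 0.0867
grasp_force: 0.0
4.4167 [ 0.59493474 -0.05958189  0.35714962] [[-9.99984270e-01 -5.59658216e-03 -3.71129816e-04]
 [-5.59660931e-03  9.99984336e-01  7.21529825e-05]
 [ 3.70720193e-04  7.42289161e-05 -9.99999929e-01]] [-2.31646474e-01  1.04754663e-01  1.40816719e+00 -1.50037991e-05
  1.62904859e+00 -1.80804030e+00]
[ 0.51045432 -0.0599694   0.51932827] [322.98018911 219.95457314] [322.97124194 234.91497004]
```

View pics/w4.png

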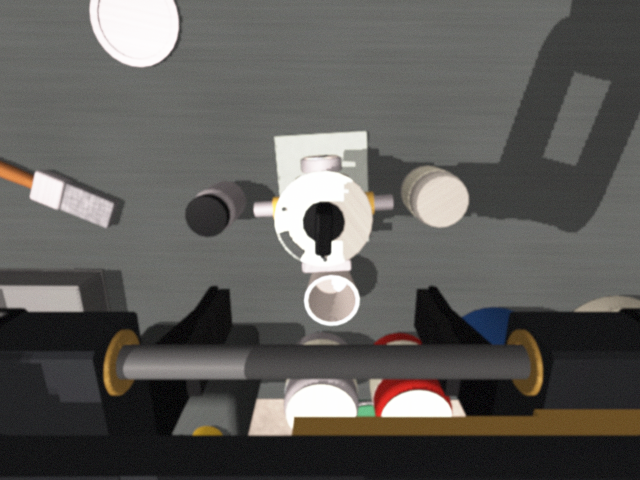

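The dial is centred near (323,218), within a few pixels of the prediction. The pointer points down the image and the arc is at the lower left. I'll enlarge it and measure the angles.

Run:
```python
from h import *
d=cams.snapshot('wrist');c=d['color']
cv2.imwrite('pics/w5.png',cv2.resize(c[165:275,265:385,::-1],None,fx=5,fy=5,interpolation=cv2.INTER_CUBIC))
g=c.min(2);m=(g>150).astype('uint8');m[:165]=0;m[268:]=0;m[:,:272]=0;m[:,375:]=0
n,l,st,ce=cv2.connectedComponentsWithStats(m);i=1+st[1:,4].argmax();print(st[i],ce[i])
ct=max(cv2.findContours((l==i).astype('uint8'),cv2.RETR_EXTERNAL,cv2.CHAIN_APPROX_NONE)[0],key=cv2.contourArea)
k=(c.max(2)<60).astype('uint8');k[:195]=0;k[265:]=0;k[:,:295]=0;k[:,350:]=0
n,l,st,ce=cv2.connectedComponentsWithStats(k)
for j in range(1,n):
    if st[j,4]>6:print('dark',st[j],ce[j],ray(d,*ce[j],.191))
```

```text
[ 272  165  100  103 6472] [320.94684796 211.72296044]
dark [ 304  203   40   54 1405] [323.40142349 225.2341637 ] [ 0.5991026  -0.05911314  0.191     ]
```

View pics/w5.png

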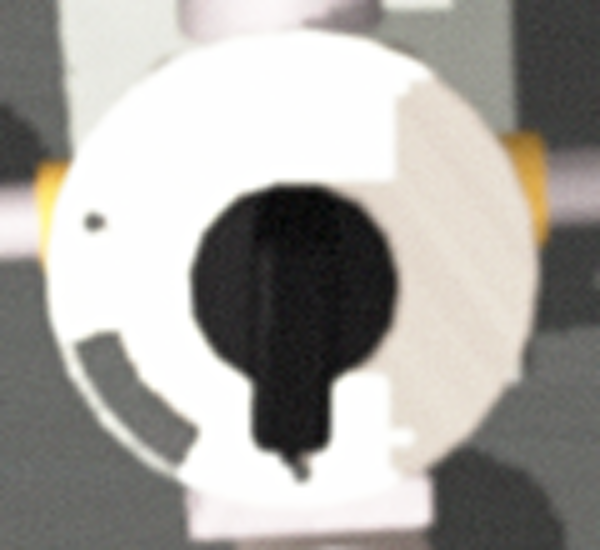

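The wing is vertical in the image and centred at column 323, under the tool. The pointer is at about +2° and the arc's middle at about −52°, so it needs roughly 53° of clockwise turn. I'll descend and close.

```bash
python3 -m handwheel '[{"x":0,"y":0,"z":0.035,"wx":0,"wy":0,"wz":0,"hand":0},{"x":0,"y":0,"z":0.035,"wx":0,"wy":0,"wz":0,"hand":0},{"x":0,"y":0,"z":0.035,"wx":0,"wy":0,"wz":0,"hand":0},{"x":0,"y":0,"z":0.029,"wx":0,"wy":0,"wz":0,"hand":0},{"x":0,"y":0,"z":0.02,"wx":0,"wy":0,"wz":0,"hand":0}]'
python3 -m handwheel '[{"x":0,"y":0,"z":0,"wx":0,"wy":0,"wz":0,"hand":0.7},{"x":0,"y":0,"z":0,"wx":0,"wy":0,"wz":0,"hand":0.7},{"x":0,"y":0,"z":0,"wx":0,"wy":0,"wz":0,"hand":0.7},{"x":0,"y":0,"z":0,"wx":0,"wy":0,"wz":0,"hand":0.7},{"x":0,"y":0,"z":0,"wx":0,"wy":0,"wz":0,"hand":0.7}]'
python3 -m handwheel '[{"x":0,"y":0,"z":0,"wx":0,"wy":0,"wz":0,"hand":1},{"x":0,"y":0,"z":0,"wx":0,"wy":0,"wz":0,"hand":1},{"x":0,"y":0,"z":0,"wx":0,"wy":0,"wz":0,"hand":1},{"x":0,"y":0,"z":0,"wx":0,"wy":0,"wz":0,"hand":1},{"x":0,"y":0,"z":0,"wx":0,"wy":0,"wz":0,"hand":1}]'
python3 - <<'E'
from h import *
s=read_state();print(s['tcp_pos'],s['wrist_torque'])
E
```

```text
time_s: 4.93
tcp_pos: [0.5932, -0.0592, 0.1997]
tcp_rot: [[-1.0, 0.002, -0.004], [0.002, 1.0, 0.001], [0.004, 0.001, -1.0]]
contact_force: [-0.9, -0.8, 0.0]
width: 0.0872
grasp_force: 0.0
time_s: 5.35
tcp_pos: [0.5963, -0.0599, 0.206]
tcp_rot: [[-1.0, -0.001, 0.004], [-0.001, 1.0, -0.001], [-0.004, -0.001, -1.0]]
contact_force: [0.4, -0.3, -0.1]
width: 0.0613
grasp_force: 0.0
time_s: 5.77
tcp_pos: [0.595, -0.0596, 0.2036]
tcp_rot: [[-1.0, -0.002, -0.0], [-0.002, 1.0, -0.0], [0.0, -0.0, -1.0]]
contact_force: [-0.1, -0.1, -0.7]
width: 0.0284
grasp_force: 0.0
[ 0.59500198 -0.05961405  0.20360148] [ 0.07628107 -0.15083754  0.01104637]
```

```bash
python3 -m handwheel '[{"x":0,"y":0,"z":0,"wx":0,"wy":0,"wz":0,"hand":1},{"x":0,"y":0,"z":0,"wx":0,"wy":0,"wz":0,"hand":1},{"x":0,"y":0,"z":0,"wx":0,"wy":0,"wz":0,"hand":1},{"x":0,"y":0,"z":0,"wx":0,"wy":0,"wz":0,"hand":1},{"x":0,"y":0,"z":0,"wx":0,"wy":0,"wz":0,"hand":1}]'
python3 - <<'E'
from h import *
s=read_state();print(s['tcp_pos'],s['wrist_torque'])
E
```

```text
time_s: 6.18
tcp_pos: [0.595, -0.0594, 0.2035]
tcp_rot: [[-1.0, -0.002, -0.0], [-0.002, 1.0, 0.0], [0.0, 0.0, -1.0]]
contact_force: [-0.0, 1.3, 1.3]
width: 0.0135
grasp_force: 30.0
[ 0.59497661 -0.05936297  0.20348988] [ 0.39090972 -0.10229268  0.0012584 ]
```

```bash
python3 -m handwheel '[{"x":0,"y":0,"z":0,"wx":0,"wy":0,"wz":4,"hand":1},{"x":0,"y":0,"z":0,"wx":0,"wy":0,"wz":4,"hand":1},{"x":0,"y":0,"z":0,"wx":0,"wy":0,"wz":4,"hand":1},{"x":0,"y":0,"z":0,"wx":0,"wy":0,"wz":4,"hand":1},{"x":0,"y":0,"z":0,"wx":0,"wy":0,"wz":0,"hand":1}]'
python3 -m handwheel '[{"x":0,"y":0,"z":0,"wx":0,"wy":0,"wz":4,"hand":1},{"x":0,"y":0,"z":0,"wx":0,"wy":0,"wz":4,"hand":1},{"x":0,"y":0,"z":0,"wx":0,"wy":0,"wz":4,"hand":1},{"x":0,"y":0,"z":0,"wx":0,"wy":0,"wz":4,"hand":1},{"x":0,"y":0,"z":0,"wx":0,"wy":0,"wz":0,"hand":1}]'
python3 - <<'E'
from h import *
s=read_state();print(s['tcp_pos'],s['wrist_torque'],s['joint_positions'])
d=cams.snapshot('top');c=d['color'][198:248,321:371,::-1];a=cv2.resize(c,(400,400),interpolation=cv2.INTER_CUBIC)
d=cams.snapshot('scene');c=d['color'][235:285,290:340,::-1]
cv2.imwrite('pics/c6.png',np.hstack([a,cv2.resize(c,(400,400),interpolation=cv2.INTER_CUBIC)]))
E
```

```text
time_s: 6.6
tcp_pos: [0.595, -0.0591, 0.2035]
tcp_rot: [[-0.961, 0.276, -0.0], [0.276, 0.961, 0.001], [0.0, 0.001, -1.0]]
contact_force: [-0.0, 3.2, 0.2]
width: 0.0142
grasp_force: 30.0
time_s: 7.02
tcp_pos: [0.5951, -0.0589, 0.2035]
tcp_rot: [[-0.849, 0.528, 0.0], [0.528, 0.849, 0.001], [0.0, 0.001, -1.0]]
contact_force: [-0.2, 3.3, -0.3]
width: 0.0135
grasp_force: 30.0
[ 0.59508584 -0.05890607  0.20349292] [ 0.74137711 -0.26133829 -0.03578975] [-2.31128786e-01  1.70204406e-01  1.62047023e+00  1.13773491e-03
  1.35105639e+00 -1.24545212e+00]
```

View pics/c6.png

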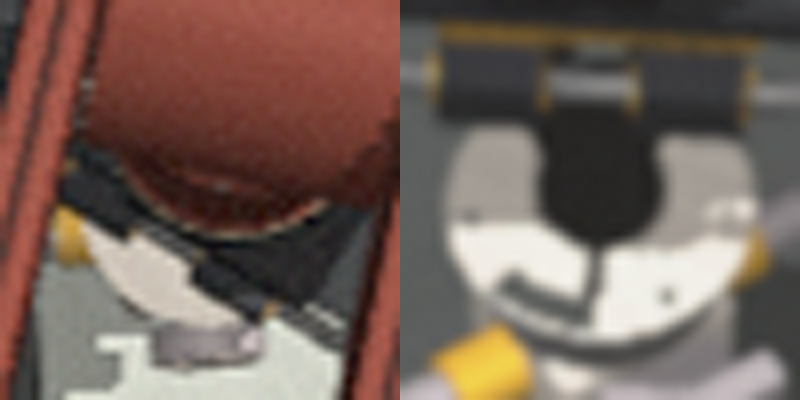

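In the scene view the pointer (597,280) stands at the near end of the arc (590,315). That matches about 21° short of its middle. Next is a light pull.

```bash
python3 -m handwheel '[{"x":0,"y":0,"z":-0.002,"wx":0,"wy":0,"wz":0,"hand":1},{"x":0,"y":0,"z":-0.002,"wx":0,"wy":0,"wz":0,"hand":1},{"x":0,"y":0,"z":-0.002,"wx":0,"wy":0,"wz":0,"hand":1},{"x":0,"y":0,"z":-0.002,"wx":0,"wy":0,"wz":0,"hand":1},{"x":0,"y":0,"z":0,"wx":0,"wy":0,"wz":0,"hand":1}]'
python3 -m handwheel '[{"x":0,"y":0,"z":0,"wx":0,"wy":0,"wz":0,"hand":1},{"x":0,"y":0,"z":0,"wx":0,"wy":0,"wz":1,"hand":1},{"x":0,"y":0,"z":0,"wx":0,"wy":0,"wz":1,"hand":1},{"x":0,"y":0,"z":0,"wx":0,"wy":0,"wz":0,"hand":1},{"x":0,"y":0,"z":0,"wx":0,"wy":0,"wz":0,"hand":1}]'
```

```text
time_s: 7.53
tcp_pos: [0.5949, -0.0591, 0.2109]
tcp_rot: [[-0.85, 0.527, -0.0], [0.527, 0.85, 0.001], [0.001, 0.001, -1.0]]
contact_force: [3.7, 3.9, -6.8]
width: 0.0139
grasp_force: 30.0
time_s: 7.95
tcp_pos: [0.5949, -0.059, 0.2105]
tcp_rot: [[-0.831, 0.556, -0.001], [0.556, 0.831, 0.001], [0.001, 0.001, -1.0]]
contact_force: [3.7, 5.5, -5.9]
width: 0.0134
grasp_force: 30.0
```

```bash
python3 -m handwheel '[{"x":0,"y":0,"z":0,"wx":0,"wy":0,"wz":1,"hand":1},{"x":0,"y":0,"z":0,"wx":0,"wy":0,"wz":1,"hand":1},{"x":0,"y":0,"z":0,"wx":0,"wy":0,"wz":1,"hand":1},{"x":0,"y":0,"z":0,"wx":0,"wy":0,"wz":0,"hand":1},{"x":0,"y":0,"z":0,"wx":0,"wy":0,"wz":0,"hand":1}]'
```

```text
time_s: 8.37
tcp_pos: [0.5949, -0.059, 0.2105]
tcp_rot: [[-0.801, 0.599, -0.001], [0.599, 0.801, 0.001], [0.001, 0.001, -1.0]]
contact_force: [2.8, 4.9, -5.3]
width: 0.0138
grasp_force: 30.0
```

```bash
python3 -m handwheel '[{"x":0,"y":0,"z":0,"wx":0,"wy":0,"wz":1,"hand":1},{"x":0,"y":0,"z":0,"wx":0,"wy":0,"wz":1,"hand":1},{"x":0,"y":0,"z":0,"wx":0,"wy":0,"wz":1,"hand":1},{"x":0,"y":0,"z":0,"wx":0,"wy":0,"wz":0,"hand":1},{"x":0,"y":0,"z":0,"wx":0,"wy":0,"wz":0,"hand":1}]'
```

```text
time_s: 8.78
tcp_pos: [0.595, -0.059, 0.2107]
tcp_rot: [[-0.768, 0.64, -0.0], [0.64, 0.768, 0.001], [0.001, 0.001, -1.0]]
contact_force: [3.1, 5.3, -4.8]
width: 0.0139
grasp_force: 30.0
```

```bash
python3 -m handwheel '[{"x":0,"y":0,"z":-0.0015,"wx":0,"wy":0,"wz":1,"hand":1},{"x":0,"y":0,"z":0,"wx":0,"wy":0,"wz":1,"hand":1},{"x":0,"y":0,"z":0,"wx":0,"wy":0,"wz":1,"hand":1},{"x":0,"y":0,"z":0,"wx":0,"wy":0,"wz":0,"hand":1},{"x":0,"y":0,"z":0,"wx":0,"wy":0,"wz":0,"hand":1}]'
```

```text
time_s: 9.2
tcp_pos: [0.5951, -0.0589, 0.2126]
tcp_rot: [[-0.734, 0.679, -0.0], [0.679, 0.734, 0.001], [0.001, 0.001, -1.0]]
contact_force: [2.3, 3.7, -2.9]
width: 0.0137
grasp_force: 30.0
```

```bash
python3 -m handwheel '[{"x":0,"y":0,"z":0,"wx":0,"wy":0,"wz":1,"hand":1},{"x":0,"y":0,"z":0,"wx":0,"wy":0,"wz":1,"hand":1},{"x":0,"y":0,"z":0,"wx":0,"wy":0,"wz":1,"hand":1},{"x":0,"y":0,"z":0,"wx":0,"wy":0,"wz":0,"hand":1},{"x":0,"y":0,"z":0,"wx":0,"wy":0,"wz":0,"hand":1}]'
```

```text
time_s: 9.62
tcp_pos: [0.5951, -0.0589, 0.2126]
tcp_rot: [[-0.697, 0.717, -0.0], [0.717, 0.697, 0.001], [0.001, 0.001, -1.0]]
contact_force: [2.5, 4.9, -3.8]
width: 0.0137
grasp_force: 30.0
```

Run:
```python
from h import *
s=read_state();print(s['tcp_pos'],s['contact_force'],s['wrist_torque'])
d=cams.snapshot('scene');c=d['color'][225:285,285:345,::-1]
cv2.imwrite('pics/c7.png',cv2.resize(c,(600,600),interpolation=cv2.INTER_CUBIC))
```

```text
[ 0.59511484 -0.05889025  0.21259412] [ 2.54865392  4.88129491 -3.75458051] [ 1.05538756 -0.67666525  0.05634474]
```

View pics/c7.png

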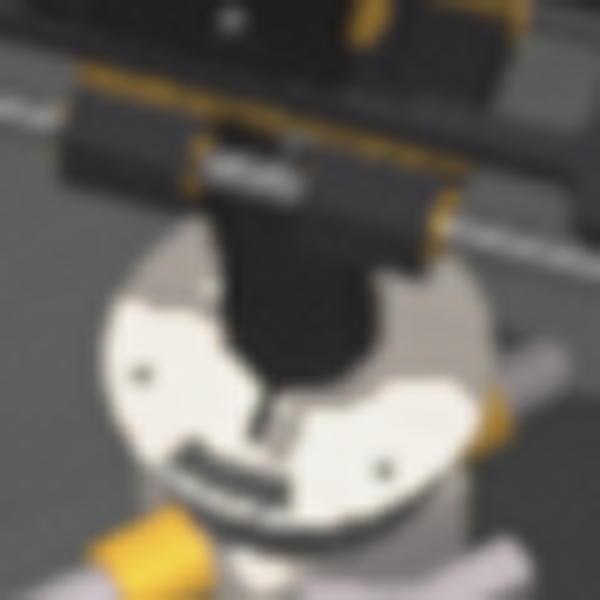

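The pointer, now raised (265,410), lies over the near third of the arc, and the pull has fallen to about 3–4 N. I'll raise 2 mm: if the bolt is in the slot, the force should stay at about 3 N.

```bash
python3 -m handwheel '[{"x":0,"y":0,"z":-0.001,"wx":0,"wy":0,"wz":0,"hand":1},{"x":0,"y":0,"z":-0.001,"wx":0,"wy":0,"wz":0,"hand":1},{"x":0,"y":0,"z":0,"wx":0,"wy":0,"wz":0,"hand":1},{"x":0,"y":0,"z":0,"wx":0,"wy":0,"wz":0,"hand":1},{"x":0,"y":0,"z":0,"wx":0,"wy":0,"wz":0,"hand":1}]'
```

```text
time_s: 10.08
tcp_pos: [0.5951, -0.0589, 0.2146]
tcp_rot: [[-0.697, 0.717, -0.0], [0.717, 0.697, 0.001], [0.001, 0.001, -1.0]]
contact_force: [1.9, 6.0, -3.8]
width: 0.0137
grasp_force: 30.0
```

The force is unchanged, so the bolt is rising. I'll keep going up.

```bash
python3 -m handwheel '[{"x":0,"y":0,"z":-0.001,"wx":0,"wy":0,"wz":0,"hand":1},{"x":0,"y":0,"z":-0.001,"wx":0,"wy":0,"wz":0,"hand":1},{"x":0,"y":0,"z":-0.001,"wx":0,"wy":0,"wz":0,"hand":1},{"x":0,"y":0,"z":0,"wx":0,"wy":0,"wz":0,"hand":1},{"x":0,"y":0,"z":0,"wx":0,"wy":0,"wz":0,"hand":1}]'
python3 -m handwheel '[{"x":0,"y":0,"z":-0.001,"wx":0,"wy":0,"wz":0,"hand":1},{"x":0,"y":0,"z":-0.001,"wx":0,"wy":0,"wz":0,"hand":1},{"x":0,"y":0,"z":0,"wx":0,"wy":0,"wz":0,"hand":1},{"x":0,"y":0,"z":0,"wx":0,"wy":0,"wz":0,"hand":1},{"x":0,"y":0,"z":0,"wx":0,"wy":0,"wz":0,"hand":1}]'
```

```text
time_s: 10.5
tcp_pos: [0.595, -0.0589, 0.2172]
tcp_rot: [[-0.697, 0.717, -0.0], [0.717, 0.697, 0.001], [0.001, 0.001, -1.0]]
contact_force: [2.6, 5.3, -6.1]
width: 0.0136
grasp_force: 30.0
time_s: 10.92
tcp_pos: [0.595, -0.0589, 0.2188]
tcp_rot: [[-0.697, 0.717, -0.001], [0.717, 0.697, 0.001], [0.001, 0.001, -1.0]]
contact_force: [3.7, 5.0, -6.6]
width: 0.0137
grasp_force: 30.0
```

The rise is 15.3 mm at about 6.6 N, which means the bolt is at its stop, fully out. I'll relax 5 mm, open and back off.

```bash
python3 -m handwheel '[{"x":0,"y":0,"z":0.002,"wx":0,"wy":0,"wz":0,"hand":1},{"x":0,"y":0,"z":0.002,"wx":0,"wy":0,"wz":0,"hand":1},{"x":0,"y":0,"z":0.001,"wx":0,"wy":0,"wz":0,"hand":1},{"x":0,"y":0,"z":0,"wx":0,"wy":0,"wz":0,"hand":1},{"x":0,"y":0,"z":0,"wx":0,"wy":0,"wz":0,"hand":1}]'
python3 -m handwheel '[{"x":0,"y":0,"z":0,"wx":0,"wy":0,"wz":0,"hand":0.3},{"x":0,"y":0,"z":0,"wx":0,"wy":0,"wz":0,"hand":0.3},{"x":0,"y":0,"z":0,"wx":0,"wy":0,"wz":0,"hand":0.3},{"x":0,"y":0,"z":0,"wx":0,"wy":0,"wz":0,"hand":0.3},{"x":0,"y":0,"z":0,"wx":0,"wy":0,"wz":0,"hand":0.3}]'
python3 -m handwheel '[{"x":0,"y":0,"z":0,"wx":0,"wy":0,"wz":0,"hand":0.3},{"x":0,"y":0,"z":0,"wx":0,"wy":0,"wz":0,"hand":0.3},{"x":0,"y":0,"z":-0.02,"wx":0,"wy":0,"wz":0,"hand":0.3},{"x":0,"y":0,"z":-0.03,"wx":0,"wy":0,"wz":0,"hand":0.3},{"x":0,"y":0,"z":-0.03,"wx":0,"wy":0,"wz":0,"hand":0.3}]'
python3 -m handwheel '[{"x":0,"y":0,"z":-0.03,"wx":0,"wy":0,"wz":0,"hand":0.3},{"x":0,"y":0,"z":-0.02,"wx":0,"wy":0,"wz":0,"hand":0.3},{"x":0,"y":0,"z":0,"wx":0,"wy":0,"wz":0,"hand":0.3},{"x":0,"y":0,"z":0,"wx":0,"wy":0,"wz":0,"hand":0.3},{"x":0,"y":0,"z":0,"wx":0,"wy":0,"wz":0,"hand":0.3}]'
python3 - <<'E'
from h import *
d=cams.snapshot('wrist');c=d['color'];u,v=proj(d,[.595,-.0595,.2]).astype(int);print(u,v)
a=cv2.resize(c[v-60:v+60,u-60:u+60,::-1],(400,400),interpolation=cv2.INTER_CUBIC)
d=cams.snapshot('scene');b=cv2.resize(d['color'][235:285,290:340,::-1],(400,400),interpolation=cv2.INTER_CUBIC)
cv2.imwrite('pics/c8.png',np.hstack([a,b]))
E
```

```text
time_s: 11.33
tcp_pos: [0.5951, -0.0589, 0.2147]
tcp_rot: [[-0.697, 0.717, 0.0], [0.717, 0.697, 0.001], [0.001, 0.001, -1.0]]
contact_force: [1.9, 5.6, -2.3]
width: 0.0138
grasp_force: 30.0
time_s: 11.75
tcp_pos: [0.595, -0.0602, 0.2153]
tcp_rot: [[-0.696, 0.718, 0.0], [0.718, 0.696, -0.001], [-0.001, -0.0, -1.0]]
contact_force: [-0.7, 0.5, -0.2]
width: 0.0393
grasp_force: 0.0
time_s: 12.17
tcp_pos: [0.5941, -0.0595, 0.2947]
tcp_rot: [[-0.696, 0.718, -0.003], [0.718, 0.696, 0.001], [0.003, -0.002, -1.0]]
contact_force: [0.6, -0.4, 0.9]
width: 0.0601
grasp_force: 0.0
time_s: 12.58
tcp_pos: [0.5947, -0.0596, 0.344]
tcp_rot: [[-0.696, 0.718, -0.001], [0.718, 0.696, 0.0], [0.001, -0.001, -1.0]]
contact_force: [-0.5, -0.0, -0.9]
width: 0.0611
grasp_force: 0.0
323 227
```

View pics/c8.png

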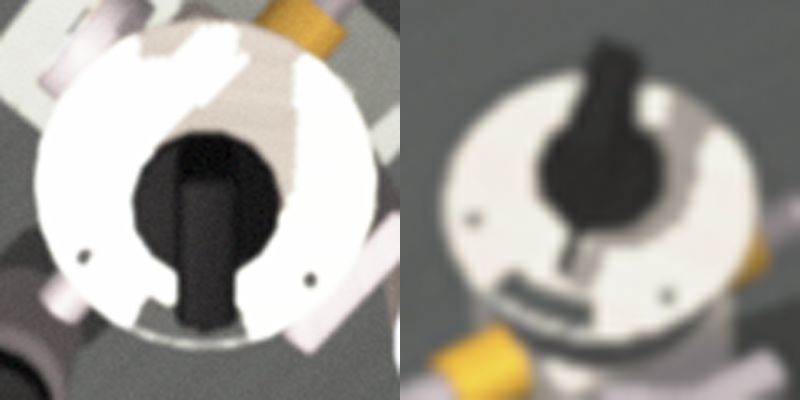

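The knob stays about 3 px (roughly 9 mm) higher than at the start. The pointer lies over the arc and the gripper is clear, so I'm handing in.

```bash
python3 -c "from workcell import job_done;print(job_done())"
```

```text
the job is handed in; nothing more can be done
None
```

I turned the knob clockwise to the long arc, found the catch about 10° before the arc's middle, pulled the knob out until it locked, let go and handed the job in; no verdict came back, but the last pictures show the knob still up with its pointer over the arc.

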